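# Swap the tube in a welding jig and clamp the new one

## Task

Reload the welding jig on the bench: swing its toggle clamp open, lift out the welded tube (the one with the threaded boss on it) and lay it across both V-blocks of the flat rest. Then take the plain tube from the sloping rack, lay it in the jig's two V-blocks so that about the same length sticks out at each end, and throw the clamp handle back down past its centre so that it snaps over and holds the tube. Lay the tubes down, do not drop them, and leave the other things on the bench where they are.

Things in the scene. Friction and masses are not known exactly. Their poses are not given: they have to be found in the camera images.
- jig: Welding jig, fixed: steel plate 200 x 220 x 12 mm, two dark V-blocks, a toggle clamp on a grey post 82 x 40 mm (x 4 to 86, y 48 to 88 mm, 77 mm high). Origin: centre of the plate's underside on the bench; z up, +x the side of the clamp, y along the tube. V-blocks (24 mm long, 67 wide, tops 54 mm above the bench) at x -50, y -68 and +68 mm; bare plate between. Offsets are in this frame.
- jig_seat (a point): Where the centre of a tube lying in the jig's V-blocks belongs: jig frame (-50, 0, 62) mm. The tube's axis then runs along the jig's y; the centre may be 15 mm off along it. Axes as the jig's.
- clamp_handle (a joint): Toggle clamp's handle, rad: 0 = shut (handle points to the jig's +x, 5 degrees above level), 1.20 = fully open (74 degrees above level). Raising it swings the hold-down bar up off the tube; open, the bar leans back at jig x 5 to 60, up to 200 mm high, clear of the V-blocks. From shut, lifting takes up to 8 N at the grip, until it snaps past centre at 0.10. It stays where it is left when open.
- clamp_grip (a point): Point on the handle's round black rubber grip (18 mm diameter; it runs from 26 mm before to 31 mm beyond this point), 62 mm from the pivot. Jig frame, mm: shut (134, 68, 112), open (89, 68, 166). Axis x: along the jig's x when shut, turns with the handle. Shut, only bench or plate is below it.
- clamp_pivot (a point): Fixed pivot of the handle, jig frame (72, 68, 107) mm, axis along the jig's y. The grip swings about it on a 62 mm circle in the plane y = 68 mm; all clamp parts lie within 22 mm of that plane. Shutting: the tip meets the tube with the handle at about 0.27 rad, the push is hardest (about 8 N down on the grip) near 0.18, below 0.10 the handle snaps down to its stop at 0 by itself.
- clamp_tip: Black rubber tip under the bar's end, 19 mm diameter; origin at the centre of its lower face. Shut, it stands on top of the tube over the +y V-block, at jig (-50, 68) mm. It is sprung: free, it hangs about 2.5 mm lower; shut on the tube it presses with about 6 N.
- welded_mid (a point): Centre of the welded steel tube (42 mm diameter, 200 mm long, about 0.4 kg), which starts in the jig under the shut clamp. x along the tube, z towards its boss: a short cylinder 27 mm in diameter standing out 13 mm, 42 mm from the centre towards the tube's -x end; it starts on top, on the jig's -y half.
- welded: The same welded tube; origin at its centre, axes as above.
- blank_mid (a point): Centre of the plain steel tube (42 mm diameter, 200 mm long, about 0.37 kg, no boss), which starts on the sloping rack. x along the tube towards the end that starts raised, rising 35 degrees.
- blank: The same plain tube; origin at its centre, axes as above.
- rest: Flat rest for finished tubes, fixed, empty: steel plate 190 x 90 x 8 mm with two grey V-blocks (24 mm long, 67 wide, tops 50 mm above the bench) at x = -60 and +60 mm, bare between. Origin: centre of its underside, z up, x along the tube. Rest and rack may stand on either side of the jig.
- rest_seat (a point): Where the centre of a tube lying in the rest belongs: 58 mm above the bench over the rest's origin. The tube's axis then runs along the rest's x, either way round; the centre may be 25 mm off along it.
- rack: Sloping grey rack, fixed: two V-notched plates 60 mm each side of the plain tube's centre, bare between, on a plate inclined 35 degrees that lies 42 mm below the tube's axis; stop plate at the low end, towards the robot. Origin: on the bench below the tube's centre (115 mm above it); z up, x level, from the low to the high end. Lift the tube square to the slope.
- spray_can: Bystander: standing spray can, 58 mm diameter, 145 mm high; origin under its middle.
- hammer: Bystander: hammer lying on the bench, 280 mm long.
- bung_tray: Bystander: open cardboard tray 130 x 100 x 45 mm with steel bosses in it; origin under its middle.
There are look-alikes about, which are no part of the job. What is shaped like the blank but orange or yellow is not meant.

How it is judged:
On the way, in this order (a step that is already met when the one before it is completed fails the run):
1. the clamp is swung open (handle raised by more than 0.95 rad) with the welded tube still in the jig (value of joint clamp_handle above 0.95 rad and distance of welded_mid from where it was at the start of the episode below 0.03 m), for 0.2 s.
2. the welded tube lies in both V-blocks of the rest and is let go (x of welded_mid in the frame of rest between -0.025 and 0.025 m and y of welded_mid in the frame of rest between -0.005 and 0.005 m and z of welded_mid in the frame of rest between 0.0537 and 0.0617 m and angle between the x axis of welded_mid and the x axis of rest, either way round below 0.06 rad and contact force between the fingers and welded below 0.1 N and linear speed of welded below 0.02 m/s), for 0.2 s.
3. the plain tube lies in both V-blocks of the jig, let go, with the clamp still open (x of blank_mid in the frame of jig between -0.055 and -0.045 m and y of blank_mid in the frame of jig between -0.015 and 0.015 m and z of blank_mid in the frame of jig between 0.0577 and 0.0657 m and angle between the x axis of blank_mid and the y axis of jig, either way round below 0.06 rad and contact force between the fingers and blank below 0.1 N and linear speed of blank below 0.02 m/s and value of joint clamp_handle above 0.5 rad), for 0.2 s.
At the end, for the whole second after the job is handed in: Welded tube at rest in both V-blocks of the rest (within 25 mm lengthwise, 5 across, 4 up, 0.06 rad). Plain tube in both V-blocks of the jig (15 lengthwise, 5, 4, 0.06 rad). Clamp shut past centre: handle within 0.05 rad of its stop, tip presses the tube with over 4 N. Fingers off both (all of step 2 and x of blank_mid in the frame of jig between -0.055 and -0.045 m and y of blank_mid in the frame of jig between -0.015 and 0.015 m and z of blank_mid in the frame of jig between 0.0577 and 0.0657 m and angle between the x axis of blank_mid and the y axis of jig, either way round below 0.06 rad and value of joint clamp_handle below 0.05 rad and contact force between clamp_tip and blank above 4 N and linear speed of blank below 0.02 m/s and contact force between the fingers and blank below 0.1 N); the robot touches nothing.
It fails at once if the spray can, hammer or tray is moved by more than 30 mm (distance of any of spray_can, hammer, bung_tray from where it was at the start of the episode above 0.03 m).
It fails at once if the welded tube is dropped or thrown (faster than 0.6 m/s out of the fingers) (linear speed of welded above 0.6 m/s and contact force between the fingers and welded below 0.1 N).
It fails at once if the plain tube is dropped or thrown (faster than 0.6 m/s out of the fingers) (linear speed of blank above 0.6 m/s and contact force between the fingers and blank below 0.1 N).
It also fails if it takes over 72 s, if anything falls off the work surface, if the arm or the gripper's body presses on something with over 40 N, if the wrist force passes 120 N, or if a joint passes its speed limit or range.

## Robot

A 7-joint arm with a two-finger parallel gripper is mounted at the origin on the work surface. World frame = base frame: x ahead of the robot, y to its left, z up, the work surface at z = 0. Lengths are in m, angles in rad, forces in N, time in s.
With the tool pointing down it reaches from about 0.4 to 0.9 m from the base axis. Payload 5.5 kg.
Tool frame: the origin (TCP) lies midway between the tips of the shut fingers; the grasp point (between the pads) lies 19 mm behind it (manip.grip_depth is the distance from the TCP to the grasp point, in m); z points along the fingers, x is the direction in which the jaws open and shut, and the axes are right-handed (so a half turn about z gives the same grasp; the last joint's range is limited). The gripper opens to 92 mm and grips with 3 to 60 N. Pads are 19 mm wide; open, the fingers measure 130 mm over their backs; the gripper's body (75 mm by 190 mm) begins 47 mm behind the grasp point.
Start: joints at [-0.896, 0.501, -0.427, 1.55, 0.221, 1.138, -0.21], TCP at [0.26, 0.596, 0.227] pointing down, gripper open.
Joint ranges: [-2.88, 2.88], [-0.31, 2.03], [-1.54, 1.56], [0.2, 2.42], [-1.41, 4.55], [0.19, 2.02], [-2.57, 2.57]. Speed limits (rad/s): [2.57, 2.57, 3.14, 3.14, 3.14, 3.14, 3.14].

## Interface

Orientations are given as a unit quaternion [x, y, z, w].
In Python, from bench import manip, effector, viewer gives the robot as it stands. Calls block until the motion is done:
- manip.move_pose(position, orientation): joint-space move of the TCP to a pose.
- manip.servo_line(position, ori=None, vel=0.15): straight line of the TCP; ori=None keeps the orientation; vel is the mean speed in m/s.
- manip.movej(angles): joint-space move.
- effector.open_jaws() and effector.close(f_grip=None): open the fingers fully, or close them until they stop; f_grip is the grip in N (None keeps the last).
- manip.sleep(seconds).
- manip.solve_ik(position, orientation): joint angles nearest the present ones, or None.
- viewer.get_image(name): name is "scene" or "top"; returns the picture (400x640x3 uint8, red, green, blue); there is no depth.
- viewer.get_calibration(name): a dict with "vfov" (degrees; the focal length in pixels is half the picture's height over the tangent of half this angle, whatever the lens; pixels are square), "cx", "cy" (the principal point, pixels), "eye" and "attitude" of the camera in the world. Camera axes: x right, y down, z forward; pixel columns grow to the right and rows downward; lengths in m; the calibration is good to about 2 mm. A picture is of the moment at which its call begins. get_calibration takes no time and is no camera call.
A pose or a line that the arm cannot do raises manip.PlanningError and nothing moves.
- manip.hand_in(): hands the job in, once; it reports no verdict.
Readings, each from a call of its own:
- manip.current_clock(): time.
- manip.current_q(): joint angles.
- manip.current_joint_velocities(): joint speeds.
- manip.current_tau(): joint torques, N m.
- manip.current_tool_pos(): TCP position.
- manip.current_tcp_rot(): TCP orientation.
- manip.current_force(): force on the tool from outside, world axes, zero at the start.
- manip.current_wrist_torque(): the same for the moment, N m.
- manip.current_finger_gap(): finger opening in m.
Only numpy, scipy, OpenCV 4.12 (cv2) and the standard library are available. Lean on these libraries where they do the work, as an engineer would, in place of code of your own. Each camera call takes 0.05 s, during which the arm holds its last target. There are 200 camera calls.

## Working session

There is one attempt and no reset: what is moved stays moved. The work goes in short steps, each a Python script; the robot and the scene stay as the last script left them, time stands still between calls to the robot, and variables do not carry over. Pictures are saved under pics/ and viewed, about 8 in all and at most 12, crops included, and the job is handed in when it is done.

```bash
mkdir -p pics; ls; python3 - <<'E'
from bench import manip, effector, viewer
import cv2
for n in("scene","top"):
    cv2.imwrite(f"pics/{n}0.png",viewer.get_image(n)[:,:,::-1]); print(n,viewer.get_calibration(n))
print(manip.current_clock(),manip.current_tcp_rot(),manip.grip_depth)
E
```

```text
pics
scene {'vfov': 47.45484320354862, 'cx': 320.4044772078335, 'cy': 199.70852587724264, 'eye': array([ 1.19695693, -0.12650255,  1.2833665 ]), 'attitude': array([ 0.69851024,  0.66979151, -0.17842188, -0.17784379])}
top {'vfov': 57.08056986965247, 'cx': 319.13294878527967, 'cy': 194.02307929600943, 'eye': array([ 0.38769026, -0.08198745,  1.1089224 ]), 'attitude': array([ 0.70702444, -0.70374787,  0.06015558, -0.03516644])}
0.1 [ 8.36722110e-01  5.47627041e-01 -7.32277090e-04  4.44552549e-04] 0.0188
```

View pics/scene0.png

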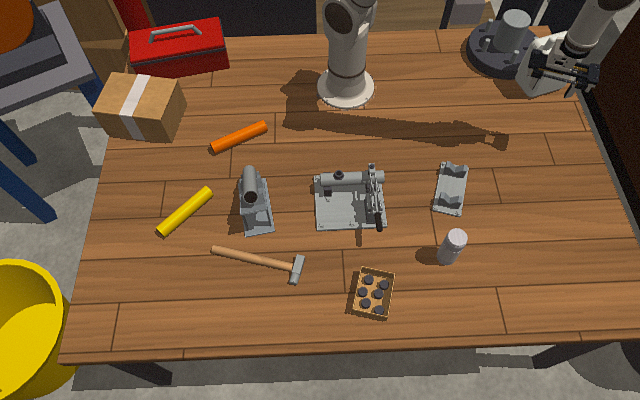

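View pics/top0.png

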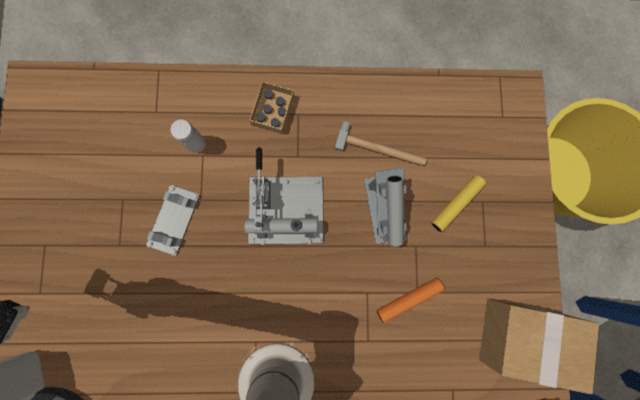

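```bash
python3 - <<'E'
import cv2, numpy as np
a=cv2.imread("pics/top0.png")[150:265,140:415]; b=cv2.imread("pics/scene0.png")[155:245,230:480]
a=cv2.resize(a,None,fx=2.9,fy=2.9,interpolation=cv2.INTER_CUBIC);b=cv2.resize(b,None,fx=2.9,fy=2.9,interpolation=cv2.INTER_CUBIC)
c=np.zeros((a.shape[0]+b.shape[0],800,3),np.uint8);c[:a.shape[0],:a.shape[1]]=a;c[a.shape[0]:,:b.shape[1]]=b
print(a.shape,b.shape)
cv2.imwrite("pics/crop1.png",c)
E
```

```text
(334, 798, 3) (261, 725, 3)
```

View pics/crop1.png

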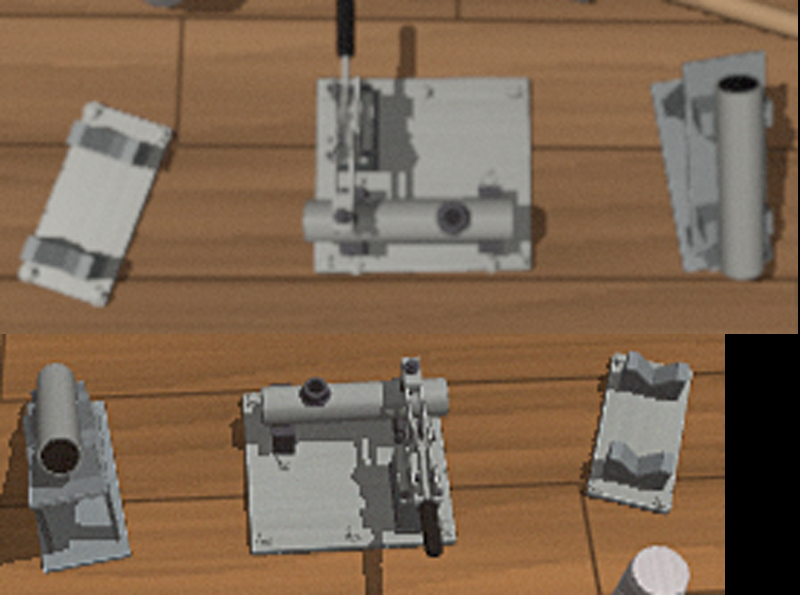

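```bash
cat > h.py <<'E'
import numpy as np, cv2
from scipy.spatial.transform import Rotation as R
from bench import manip, effector, viewer
def ray(n,uv):
    c=viewer.get_calibration(n); f=200/np.tan(np.radians(c["vfov"]/2))
    d=R.from_quat(c["attitude"]).apply([(uv[0]-c["cx"])/f,(uv[1]-c["cy"])/f,1]); return np.array(c["eye"]),d/np.linalg.norm(d)
def onz(n,uv,z):
    e,d=ray(n,uv); return e+d*(z-e[2])/d[2]
def proj(n,p):
    c=viewer.get_calibration(n); f=200/np.tan(np.radians(c["vfov"]/2))
    v=R.from_quat(c["attitude"]).inv().apply(np.asarray(p)-c["eye"]); return np.array([c["cx"],c["cy"]])+f*v[:2]/v[2]
def tri(uv1,uv2):
    a,d=ray("scene",uv1);b,e=ray("top",uv2)
    t=np.linalg.lstsq(np.c_[d,-e],b-a,rcond=None)[0]; p,q=a+d*t[0],b+e*t[1]
    return (p+q)/2,np.linalg.norm(p-q)
def quat(z,x):
    z=np.array(z,float);z/=np.linalg.norm(z);x=np.array(x,float);x-=z*(x@z);x/=np.linalg.norm(x)
    return R.from_matrix(np.c_[x,np.cross(z,x),z]).as_quat()
E
python3 - <<'E'
from h import *
T=lambda u,v:(140+(u+.5)/2.9-.5,150+(v+.5)/2.9-.5)
S=lambda u,v:(230+(u+.5)/2.9-.5,155+(v-334+.5)/2.9-.5)
for nm,n,F,z,P in [("jig","top",T,.012,[(317,79),(530,79),(531,271),(316,272)]),("jigS","scene",S,.012,[(250,551),(455,542),(246,396)]),
  ("rest","top",T,.008,[(92,102),(174,131),(104,305),(20,278)]),("restS","scene",S,.008,[(614,354),(586,494),(668,508)])]:
    p=np.array([onz(n,F(*u),z) for u in P]); print(nm,p.mean(0).round(4));print(p.round(4)[:,:2].tolist(),[np.linalg.norm(p[i]-p[i-1]).round(4) for i in range(len(p))])
h=tri(S(60,456),T(739,84));print("blank hi",h)
print("hi z.172",onz("top",T(739,84),.1724),onz("scene",S(60,456),.1724))
print("lo top rim",onz("top",T(742,279),.115-.0574+.0172))
print("boss",tri(S(316,390),T(454,216)))
for a in ((305,220),(513,220)):print("welded ends",onz("top",T(*a),.062))
E
```

```text
jig [ 0.4888 -0.0214  0.012 ]
[[0.5872, 0.0907], [0.5892, -0.1306], [0.3902, -0.1318], [0.3887, 0.0862]] [np.float64(0.1986), np.float64(0.2213), np.float64(0.199), np.float64(0.2181)]
jigS [ 0.5265 -0.0572  0.012 ]
[[0.5917, -0.1308], [0.5908, 0.088], [0.3969, -0.1287]] [np.float64(0.1948), np.float64(0.2189), np.float64(0.2908)]
rest [0.4579 0.3095 0.008 ]
[[0.5619, 0.3213], [0.5323, 0.2363], [0.3553, 0.2979], [0.382, 0.3828]] [np.float64(0.1901), np.float64(0.09), np.float64(0.1874), np.float64(0.089)]
restS [0.4842 0.2865 0.008 ]
[[0.3567, 0.2987], [0.5374, 0.2375], [0.5585, 0.3232]] [np.float64(0.2032), np.float64(0.1908), np.float64(0.0883)]
blank hi (array([ 0.55711631, -0.31152104,  0.1707006 ]), np.float64(0.0006629035177885109))
hi z.172 [ 0.55678895 -0.31144411  0.1724    ] [ 0.55816889 -0.31090527  0.1724    ]
lo top rim [ 0.38283218 -0.3333913   0.0748    ]
boss (array([ 0.44177586, -0.05418724,  0.08983082]), np.float64(0.0012885505627817726))
welded ends [0.43873623 0.09060995 0.062     ]
welded ends [ 0.43954616 -0.11184088  0.062     ]
```

```bash
cat >> h.py <<'E'
GD=0.0188; PI=np.pi
JC,JY=np.array([.489,-.0214]),.008
RC,RY=np.array([.458,.310]),-.330
BC,BY=np.array([.4758,-.3216,.115]),.126
def jig(x,y,z):
    c,s=np.cos(JY),np.sin(JY); return np.array([JC[0]+c*x-s*y,JC[1]+s*x+c*y,z])
def qd(yaw): return quat([0,0,-1],[np.cos(yaw),np.sin(yaw),0])   # tool down, jaws along yaw
D=np.array([0,0,-GD]) # not added for down: TCP = grasp + z_tool*GD
def hand(a,r=.072):
    t=np.radians(5)+a*np.radians(69)/1.2; return jig(.072+r*np.cos(t),.068,.107+r*np.sin(t))+D
qB=quat([np.sin(np.radians(35))*np.cos(BY),np.sin(np.radians(35))*np.sin(BY),-np.cos(np.radians(35))],[-np.sin(BY),np.cos(BY),0])
nB=-R.from_quat(qB).apply([0,0,1])
def flip(q): return (R.from_quat(q)*R.from_euler('z',PI)).as_quat()
def st(m=""): print(m,round(float(manip.current_clock()),1),manip.current_tool_pos().round(4),"F",np.round(manip.current_force(),1),"gap",round(float(manip.current_finger_gap()),4))
E
python3 - <<'E'
from h import *
print("can",onz("top",(198,147),0),"tray",onz("top",(272,107),.02))
def ik(n,p,q):
    for k,qq in enumerate((q,flip(q))):
        s=manip.solve_ik(p,qq); print(n,k,None if s is None else np.round(s,2))
for a in (0,1.15): ik("h%s"%a,hand(a),qd(JY+PI/2))
ik("w",jig(-.05,0,.062)+D,qd(JY))
ik("w+",jig(-.05,0,.30),qd(JY))
ik("r",np.r_[RC,.058]+D,qd(RY+PI/2))
ik("r+",np.r_[RC,.28],qd(RY+PI/2))
ik("b",BC-nB*GD,qB); ik("b+",BC-nB*GD+nB*.15,qB)
E
```

```text
can [0.6810508  0.25035109 0.        ] tray [0.8046554  0.02520904 0.02      ]
h0 0 [ 0.08  0.6  -0.26  1.7   0.19  0.87  1.31]
h0 1 [-0.29  0.6   0.24  1.71 -0.18  0.86 -1.54]
h1.15 0 [ 0.07  0.44 -0.25  1.79  0.13  0.93  1.34]
h1.15 1 [-0.32  0.44  0.24  1.8  -0.13  0.92 -1.58]
w 0 [-0.05  0.4   0.04  2.2  -0.03  0.54  0.03]
w 1 [-1.    0.99  1.35  2.23 -1.2   1.07 -2.06]
w+ 0 [-0.11  0.01  0.1   1.97 -0.    1.16 -0.  ]
w+ 1 None
r 0 [-0.38  0.58 -0.33  1.92  0.29  0.68  0.35]
r 1 [-0.84  0.57  0.24  1.94 -0.21  0.66 -2.36]
r+ 0 [-0.31  0.27 -0.4   1.74  0.11  1.16  0.5 ]
r+ 1 [-0.81  0.25  0.2   1.75 -0.05  1.15 -2.49]
b 0 [ 0.63  0.44  0.24  2.2  -1.4   0.59 -2.52]
b 1 [ 0.63  0.44  0.24  2.2  -1.4   0.59  0.62]
b+ 0 [-0.18  0.64  1.54  2.23 -1.35  1.33 -2.55]
b+ 1 [ 0.38  0.15  0.68  2.22 -0.99  0.81  0.32]
```

```bash
cat > s1.py <<'E'
from h import *
q=qd(JY+PI/2)
manip.move_pose(hand(0)+[0,0,.10],q); st("pre")
manip.servo_line(hand(0),q,vel=.12); effector.close(f_grip=20); st("grip")
for a in np.linspace(0,1.15,9)[1:]:
    manip.servo_line(hand(a),q,vel=.08); st("a%.2f"%a)
cv2.imwrite("pics/s1.png",viewer.get_image("scene")[130:260,240:500][:,:,::-1].repeat(3,0).repeat(3,1))
E
python3 s1.py
```

```text
pre 2.5 [0.6321 0.0494 0.1946] F [-0.5 -0.2 -0.8] gap 0.0918
grip 4.6 [0.6322 0.0494 0.0945] F [-0.4  4.2 -0.4] gap 0.0172
a0.14 4.9 [0.6302 0.0494 0.105 ] F [-1.2  5.   0.6] gap 0.0169
a0.29 5.2 [0.6268 0.0493 0.1145] F [-0.7  5.4 -2.2] gap 0.0173
a0.43 5.4 [0.6222 0.0493 0.1237] F [-0.3  5.1 -2.1] gap 0.0173
a0.57 5.7 [0.6164 0.0492 0.1323] F [-0.4  5.2 -3.1] gap 0.0175
a0.72 6.0 [0.6095 0.0491 0.14  ] F [ 0.5  5.4 -2.9] gap 0.0175
a0.86 6.3 [0.6017 0.0489 0.1467] F [ 0.4  5.3 -2.4] gap 0.0176
a1.01 6.6 [0.5931 0.0489 0.1524] F [ 0.5  6.  -1.1] gap 0.0177
a1.15 6.8 [0.5839 0.0487 0.1567] F [0.8 6.1 0.5] gap 0.0177
```

View pics/s1.png

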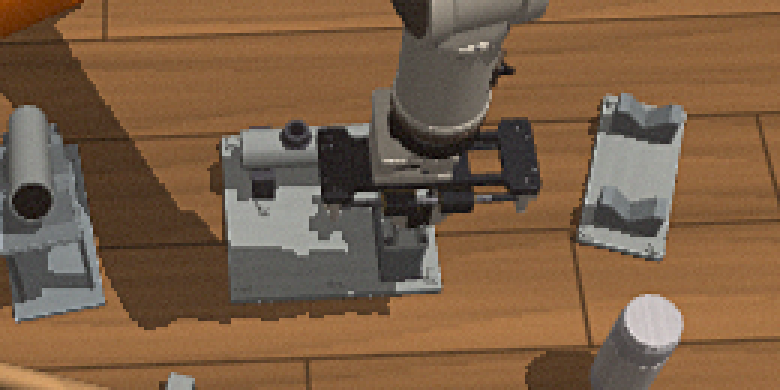

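```bash
cat > s2.py <<'E'
from h import *
effector.open_jaws(); manip.sleep(.2); st("rel")
p=manip.current_tool_pos(); manip.servo_line(p+[0,0,.12],vel=.2)
w=jig(-.05,-.003,.062)+D; q=qd(JY)
manip.move_pose(w+[0,0,.24],q); st("above")
im=[viewer.get_image(n)[:,:,::-1] for n in("top","scene")]
cv2.imwrite("pics/s2.png",cv2.resize(np.hstack([im[0][120:270,220:350],im[1][130:280,290:420]]),None,fx=3,fy=3,interpolation=cv2.INTER_CUBIC))
E
python3 s2.py
```

```text
rel 8.3 [0.5838 0.0474 0.1563] F [-0.  -0.   1.2] gap 0.0919
above 10.3 [ 0.4391 -0.0246  0.2827] F [ 0.3  0.2 -0.2] gap 0.0919
```

View pics/s2.png

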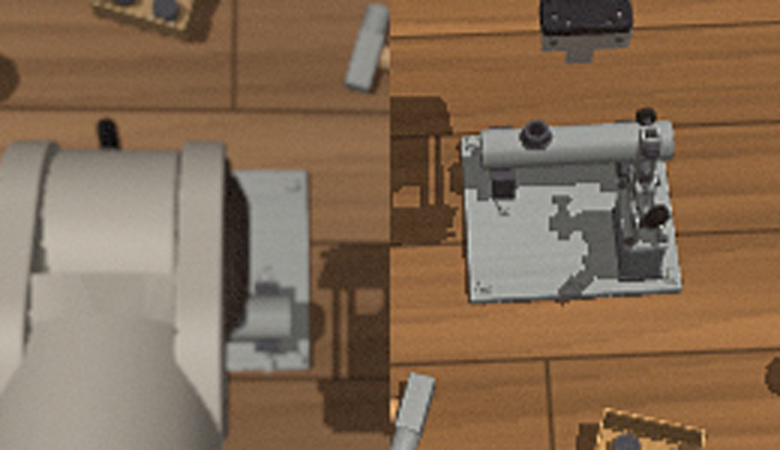

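```bash
cat > s3.py <<'E'
from h import *
print("tip expected",proj("scene",jig(.072+.093*np.cos(1.24),.068,.107+.093*np.sin(1.24))),"seen ~378,202")
w=jig(-.05,-.003,.062)+D; q=qd(JY)
manip.servo_line(w,q,vel=.18); st("down")
effector.close(f_grip=35); st("grip")
manip.servo_line(w+[0,0,.02],vel=.05); st("lift")
manip.servo_line(w+[0,0,.24],vel=.2); st("up")
u=np.array([np.cos(RY+PI),np.sin(RY+PI)])  # tube x in rest
off=.0125  # tube centre ahead of the grasp along tube x
g=np.r_[RC-u*off,.058]+D
manip.move_pose(g+[0,0,.2],qd(RY+PI/2)); st("over rest")
im=[viewer.get_image(n)[:,:,::-1] for n in("top","scene")]
cv2.imwrite("pics/s3.png",cv2.resize(np.hstack([im[0][120:280,100:230],im[1][110:270,380:510]]),None,fx=3,fy=3,interpolation=cv2.INTER_CUBIC))
E
python3 s3.py
```

```text
tip expected [379.52074728 197.82805625] seen ~378,202
down 11.9 [ 0.4397 -0.0248  0.0439] F [ 0.4  0.1 -0.2] gap 0.0921
grip 12.8 [ 0.4414 -0.0248  0.0438] F [ 5.5  0.3 -2.1] gap 0.041
lift 13.3 [ 0.4387 -0.0248  0.0633] F [-0.3  0.5 -3.6] gap 0.0413
up 14.6 [ 0.438  -0.0248  0.2819] F [-0.7 -0.3 -4.6] gap 0.0413
over rest 15.8 [0.4709 0.3036 0.2391] F [ 0.  -0.8 -5.4] gap 0.0415
```

View pics/s3.png

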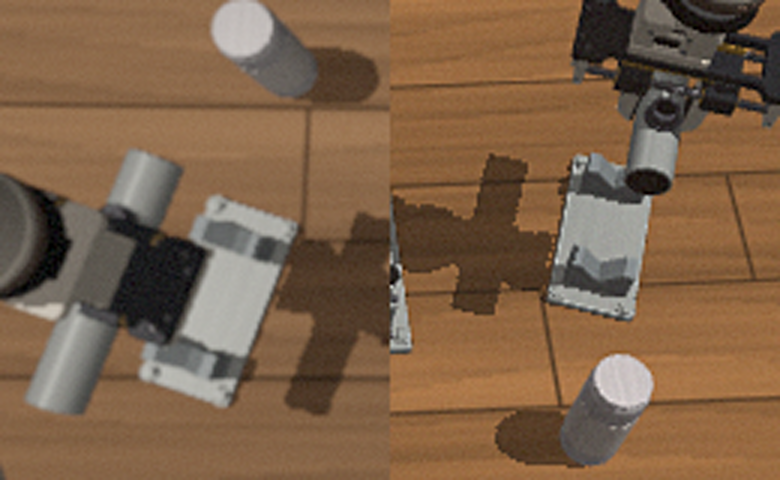

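```bash
cat > s4.py <<'E'
from h import *
u=np.array([np.cos(RY+PI),np.sin(RY+PI)]); g=np.r_[RC-u*.0125,.058]+D
manip.servo_line(g+[0,0,.02],vel=.2); st("near")
for dz in (.008,.004,.002,.0,-.001):
    manip.servo_line(g+[0,0,dz],vel=.04); st("dz%.3f"%dz)
    if manip.current_force()[2]>-1: break
effector.open_jaws(); manip.sleep(.3); st("rel")
manip.servo_line(g+[0,0,.26],vel=.25)
b=BC-nB*GD; q=flip(qB)
manip.move_pose(b+nB*.12,q); st("above blank")
im=[viewer.get_image(n)[:,:,::-1] for n in("top","scene")]
for n,i in zip("ts",im): cv2.imwrite(f"pics/s4{n}.png",i)
cv2.imwrite("pics/s4.png",cv2.resize(np.vstack([np.hstack([im[0][150:270,130:240],im[1][140:260,400:510]]),np.hstack([im[0][150:270,340:450],im[1][110:230,200:310]])]),None,fx=2.5,fy=2.5,interpolation=cv2.INTER_CUBIC))
E
sed -i 's/np.array(\[.489,-.0214\])/np.array([.4908,-.0214])/' h.py
python3 s4.py
```

```text
near 17.0 [0.4708 0.3066 0.0604] F [-0.1  0.5 -4.4] gap 0.0414
dz0.008 17.4 [0.4696 0.3058 0.047 ] F [ 0.3  0.9 -4.5] gap 0.0411
dz0.004 17.7 [0.4697 0.306  0.043 ] F [ 0.2  0.4 -3.6] gap 0.041
dz0.002 17.9 [0.4704 0.3069 0.0416] F [ 0.9  2.4 -2.4] gap 0.0414
dz0.000 18.2 [0.471  0.3078 0.0404] F [1.2 3.6 2.8] gap 0.0414
rel 19.4 [0.4698 0.3059 0.0392] F [-1.1 -0.  -0.5] gap 0.0919
above blank 22.9 [ 0.4192 -0.3278  0.1981] F [-0.4 -0.5 -0.5] gap 0.0919
```

View pics/s4.png

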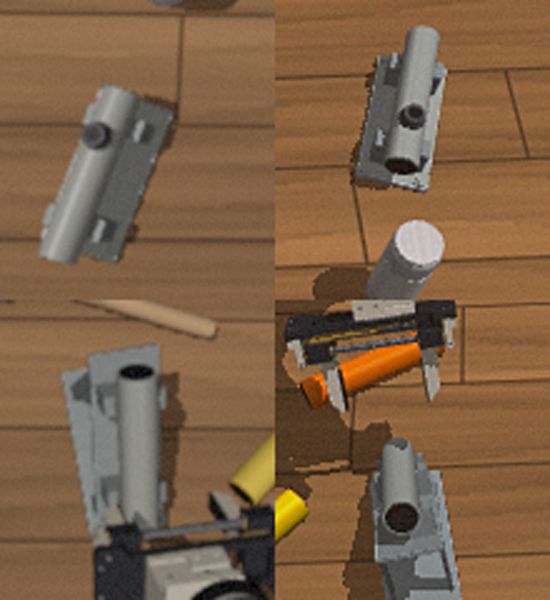

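```bash
cat > s5.py <<'E'
from h import *
print("boss seen top,scene (168.4,204),(455.2,186) tri",tri((455.2,186),(168.4,204)),"expect .4977 .2964 .092")
b=BC-nB*GD; q=flip(qB)
manip.servo_line(b,q,vel=.12); st("at")
effector.close(f_grip=35); st("grip")
manip.servo_line(b+nB*.02,vel=.05); st("lift")
manip.servo_line(b+nB*.14,vel=.15); st("up")
manip.move_pose([.44,-.22,.31],qd(JY)); st("via")
s=jig(-.05,0,.062)+D
manip.move_pose(s+[0,0,.25],qd(JY)); st("over jig")
im=[viewer.get_image(n)[:,:,::-1] for n in("top","scene")]
for n,i in zip("ts",im): cv2.imwrite(f"pics/s5{n}.png",i)
cv2.imwrite("pics/s5.png",cv2.resize(np.hstack([im[0][150:290,215:355],im[1][90:230,280:420]]),None,fx=2.8,fy=2.8,interpolation=cv2.INTER_CUBIC))
E
python3 s5.py
```

```text
boss seen top,scene (168.4,204),(455.2,186) tri (array([0.49649053, 0.30046544, 0.0812243 ]), np.float64(0.001553016230606455)) expect .4977 .2964 .092
at 24.2 [ 0.4863 -0.3207  0.1   ] F [-0.4  0.6  0.1] gap 0.0918
grip 25.0 [ 0.4864 -0.3229  0.1   ] F [ 1.1 -5.2 -0.5] gap 0.0415
lift 25.6 [ 0.4749 -0.3213  0.1161] F [-0.  -0.2 -2.8] gap 0.0413
up 26.5 [ 0.407  -0.3296  0.2136] F [ 0.6  0.7 -2.8] gap 0.0414
via 27.4 [ 0.439  -0.2196  0.3084] F [ 0.5  0.8 -2.8] gap 0.0411
over jig 28.3 [ 0.4403 -0.0234  0.2926] F [ 0.6 -0.7 -2.3] gap 0.0413
```

View pics/s5.png

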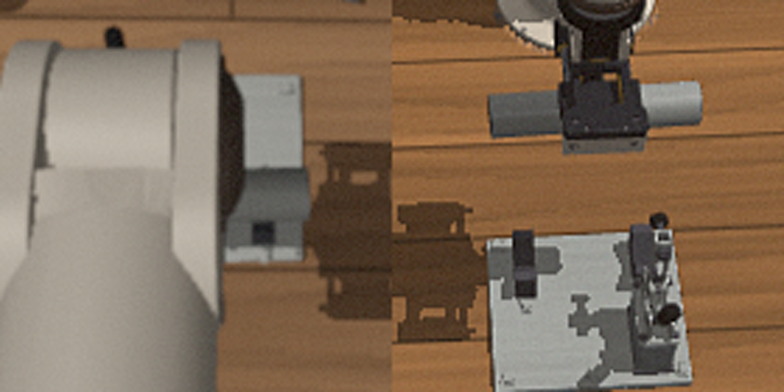

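```bash
cat > s6.py <<'E'
from h import *
z=.2926+GD
e=[onz("scene",(280+u/2.8,90+v/2.8),z) for u,v in((489,116),(702,104))]; print(e, "mid y",(e[0][1]+e[1][1])/2)
s=jig(-.05,0,.062)+D; q=qd(JY)
manip.servo_line(s+[0,0,.02],vel=.2); st("near")
for dz in (.008,.004,.002,.0,-.001):
    manip.servo_line(s+[0,0,dz],vel=.04); st("dz%.3f"%dz)
    if manip.current_force()[2]>0: break
effector.open_jaws(); manip.sleep(.3); st("rel")
manip.servo_line(s+[0,0,.25],vel=.25)
h=hand(1.15)
manip.move_pose(h+[0,0,.12],qd(JY+PI/2)); st("above handle")
im=[viewer.get_image(n)[:,:,::-1] for n in("top","scene")]
for n,i in zip("ts",im): cv2.imwrite(f"pics/s6{n}.png",i)
cv2.imwrite("pics/s6.png",cv2.resize(np.hstack([im[0][150:290,215:355],im[1][130:270,280:420]]),None,fx=2.8,fy=2.8,interpolation=cv2.INTER_CUBIC))
E
python3 s6.py
```

```text
[array([0.46257427, 0.2488142 , 0.3114    ]), array([0.45801212, 0.45339767, 0.3114    ])] mid y 0.35110593645890065
near 29.7 [ 0.4417 -0.0219  0.064 ] F [ 0.3  0.4 -2.9] gap 0.0413
dz0.008 30.1 [ 0.4405 -0.0218  0.051 ] F [ 0.5 -0.3 -3.6] gap 0.0416
dz0.004 30.4 [ 0.4406 -0.0218  0.047 ] F [-0.2  0.1 -3.7] gap 0.0412
dz0.002 30.6 [ 0.4413 -0.0218  0.0454] F [ 1.8 -0.2 -2.8] gap 0.0413
dz0.000 30.9 [ 0.4421 -0.0215  0.0443] F [-2.8  1.2  8.7] gap 0.0411
rel 32.1 [ 0.4408 -0.0218  0.0432] F [0.2 0.2 0.3] gap 0.0917
above handle 34.5 [0.585  0.0471 0.2756] F [ 0.4 -0.3 -0.5] gap 0.0919
```

View pics/s6.png

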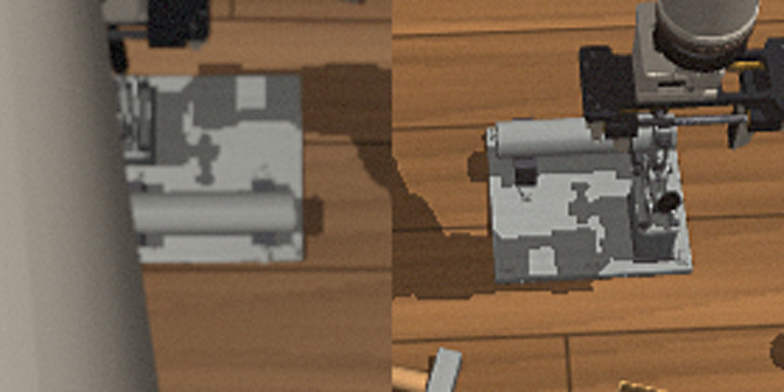

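```bash
cat > s7.py <<'E'
from h import *
print("blank -y end",onz("top",(321.1,226.1),.062),"jig y=-.1 at",jig(-.05,-.1,.062))
q=qd(JY+PI/2)
manip.servo_line(hand(1.15),q,vel=.15); effector.close(f_grip=25); st("grip")
for a in np.r_[np.linspace(1.15,.3,6)[1:],.2,.12,.05,0]:
    manip.servo_line(hand(a),q,vel=.08); st("a%.2f"%a)
effector.open_jaws(); manip.sleep(.2); st("rel")
manip.servo_line(hand(0)+[0,0,.2],vel=.2)
manip.move_pose([.30,.55,.25],q); st("away")
im=[viewer.get_image(n)[:,:,::-1] for n in("top","scene")]
for n,i in zip("ts",im): cv2.imwrite(f"pics/s7{n}.png",i)
cv2.imwrite("pics/s7.png",cv2.resize(np.vstack([im[0][120:265,140:415],im[1][145:245,225:500]]),None,fx=2.4,fy=2.4,interpolation=cv2.INTER_CUBIC))
E
python3 s7.py
```

```text
blank -y end [ 0.43799455 -0.12472694  0.062     ] jig y=-.1 at [ 0.44160159 -0.1217968   0.062     ]
grip 36.7 [0.5855 0.0488 0.1564] F [ 0.1  4.2 -0.9] gap 0.0171
a0.98 37.0 [0.5965 0.0489 0.1511] F [-1.3  5.7 -0.2] gap 0.0173
a0.81 37.3 [0.6068 0.0491 0.1444] F [-0.5  5.6 -0.5] gap 0.0171
a0.64 37.6 [0.6159 0.0492 0.136 ] F [ 0.2  5.7 -1.1] gap 0.017
a0.47 37.9 [0.6236 0.0493 0.1263] F [ 1.2  4.9 -0.7] gap 0.0173
a0.30 38.2 [0.6295 0.0494 0.1156] F [1.4 5.5 0.6] gap 0.0176
a0.20 38.5 [0.6321 0.0494 0.1094] F [-0.2  4.7  3.4] gap 0.0175
a0.12 38.7 [0.6338 0.0494 0.104 ] F [-0.5  4.8  3.1] gap 0.0173
a0.05 39.0 [0.6349 0.0495 0.0988] F [2.6 5.6 0.6] gap 0.0174
a0.00 39.2 [0.6354 0.0494 0.095 ] F [ 2.4  5.  -1.2] gap 0.017
rel 40.6 [0.634  0.0478 0.0945] F [ 0.5  0.2 -0.8] gap 0.0923
away 44.0 [0.3016 0.5493 0.2499] F [ 0.3 -0.3 -0.2] gap 0.0919
```

View pics/s7.png

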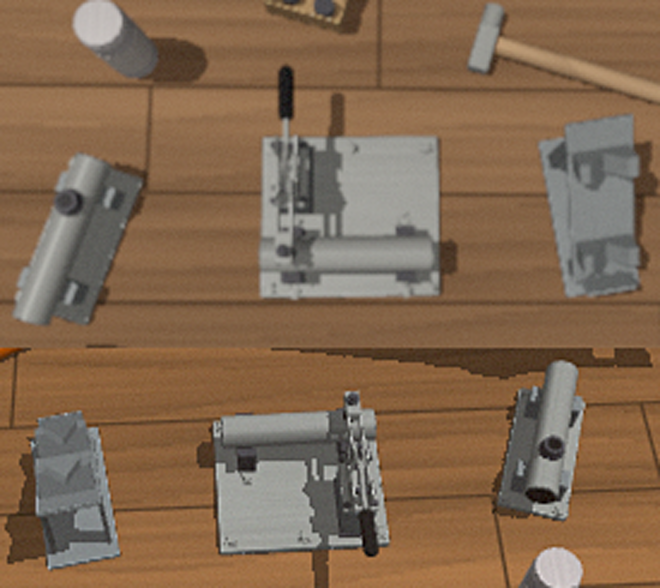

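```bash
python3 - <<'E'
from h import *
T=lambda u,v:(140+(u+.5)/2.4-.5,120+(v+.5)/2.4-.5)
for n in("top0","s7t"):
    i=cv2.imread(f"pics/{n}.png")[140:180,250:270]; y,x=np.nonzero(i.max(2)<40); print(n,len(x),x.mean(),y.mean(),y.min(),y.max())
for nm,f in(("blank",[(260,253),(437,253)]),("welded",[(92,160),(33,320)])):
    p=np.array([onz("top",T(*k),.062 if nm=="blank" else .062)[:2] for k in f]); m=p.mean(0)
    c,y=(JC,JY) if nm=="blank" else (RC,RY); d=m-c
    print(nm,"len",np.linalg.norm(p[0]-p[1]),"in frame",np.cos(y)*d[0]+np.sin(y)*d[1],-np.sin(y)*d[0]+np.cos(y)*d[1],"ang",np.arctan2(*(p[0]-p[1])[::-1])-y)
E
```

```text
top0 97 8.938144329896907 18.24742268041237 8 28
s7t 95 8.905263157894737 18.221052631578946 8 28
blank len 0.2083705271673881 in frame -0.05046126250736162 -0.0007026345564140486 ang 1.566836341478459
welded len 0.19587627372523794 in frame -0.002859733151213066 0.000313746484543069 ang 0.033303695410782264
```

```bash
python3 -c "
from h import *
manip.hand_in(); st('done')"
```

```text
the job is handed in; nothing more can be done
the job is handed in; nothing more can be done
```

The jig is reloaded and the job is handed in. The last move ended at about 44 s of the 72 s allowed. I opened the clamp, moved the welded tube to the rest, laid the plain tube in the jig and threw the clamp shut.

What the last checks showed, from the final pictures before handing in:
- **Clamp:** the black grip sits in the same pixels as at the start, when the clamp was shut, to within 0.05 px. The push peaked at about 3.4 N and fell away below 0.12 rad, so the handle went past centre. I could not measure the force of the tip on the tube.
- **Plain tube:** it lies at jig x -50.5 mm, y about -1 mm, and along the jig's y axis to within 0.01 rad.
- **Welded tube:** it lies about 3 mm off lengthwise and 0.3 mm across. I read an angle of 0.033 rad from end points picked by eye (limit 0.06).
- **Robot and bystanders:** the robot is well clear and touches nothing. The spray can, hammer and tray looked undisturbed in the pictures, but I did not measure them.

Some checks disagreed:
- **Plain tube length:** the end points I picked by eye gave 208 mm instead of 200.
- **Boss on the rest:** its dark spot read 11 mm lower and about 4 mm sideways from where I expected it. The same spot read about 6 mm low in the jig, so I put part of this down to looking into the bore. I did not check it further.
- **Plain tube over the jig:** a check of the tube's ends before laying it down used a wrong crop offset and was useless. I relied on the later pictures instead.

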